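# Put a bolt away under a push-push hatch

### The job

Put the loose bolt away in the blue bin on the bench: press the closed hatch once at its yellow mark so that its push-push latch lets go and it springs open, lay the bolt inside, then swing the hatch shut and press it again until it stays latched flush. Press with care, never hard and without slamming the hatch (the latch is delicate), and leave the tape measure, the big nut and the marker where they are.

Things in the scene. Friction and masses are not known exactly. Their poses are not given: they have to be found in the camera images.
- bin: Blue steel bin screwed to the bench, 180 x 180 mm, rim 80 mm high, walls 5 mm, with two small screwed ears left and right. Origin: centre of its underside. x points to its back (the hinge side, away from the robot), y to its left, z up. Inside 170 x 170 mm; the latch takes up the 30 mm behind the middle of the front wall. It stands within 0.25 rad of square to the robot.
- hatch (a joint): Opening angle of the hatch, rad: 0 = latched, outer face flush with the rim; negative = pressed below flush; 1.75 = fully open, leaning a little backward. Aluminium panel, 163 mm from hinge to front edge, 166 wide, 5 thick, set inside the rim, hinged at the bin's back. With the latch free its spring (1 to 2 N at the mark) swings it fully open in about 2 s and holds it there.
- press_mark (a point): Middle of the yellow mark (18 mm across) on the hatch's outer face, 135 mm from the hinge; moves with the hatch. Pressed here the hatch yields about 1 mm per N, from 3 N on; the latch changes over, on letting go, once 2.5 to 3 mm below flush (6 to 7 N); from 3 mm a stiff rubber stop (14 N per mm) follows. Shallower presses do nothing; over 14 N on bin or hatch does damage. The rim does not yield.
- hatch_hinge (a point): Middle of the hinge axis, fixed to the bin, 80 mm above the bench, 83 mm behind the bin's centre; axes as the bin's. The outer face of the hatch passes through this axis; pushed down onto the latch from open, the hatch must go the same 2.5 to 3 mm below flush to catch.
- bin_floor (a point): Point on the inside floor of the bin (4 mm above the bench), 10 mm in front of the bin's centre; a clear place for the bolt. Axes as the bin's.
- bolt_center (a point): Centre of the loose steel bolt lying on the bench, 20 wide, 77 long, 23 mm high, 70 g; centre 12 mm above the bench. Its y axis runs along the bolt. It lies to the left or the right of the bin.
- tape_measure: Yellow tape measure standing on the other side of the bin, 36 x 84 x 62 mm; origin under its middle. Bystander.
- big_nut: Large nut, 31 x 35 x 14 mm, lying behind on the left; origin under its centre. Bystander.
- marker: Marker pen, white with blue cap, 16 x 132 x 16 mm, lying behind on the right; origin under its centre. Bystander.
Things that resemble listed ones, but are neither listed nor needed, are in the scene too. Leave any turquoise look-alike of the part that bears bolt_center alone.

How it is judged:
On the way, in this order (a step that is already met when the one before it is completed fails the run):
1. the hatch, freed by the first press, has sprung open (beyond 1.2 rad) (value of joint hatch above 1.2 rad), for 0.2 s.
2. the bolt is inside the bin while the hatch is open (x of bolt_center in the frame of bin between -0.08 and 0.08 m and y of bolt_center in the frame of bin between -0.08 and 0.08 m and z of bolt_center in the frame of bin below 0.04 m and value of joint hatch above 0.8 rad), for 0.2 s.
At the end, for the whole second after the job is handed in: The hatch is shut and latched, flush within 0.012 rad (about 1.5 mm at the mark), staying so by itself, and the bolt lies inside the bin (value of joint hatch between -0.012 and 0.012 rad and x of bolt_center in the frame of bin between -0.08 and 0.08 m and y of bolt_center in the frame of bin between -0.08 and 0.08 m and z of bolt_center in the frame of bin below 0.04 m); the robot touches nothing.
It fails at once if a force above 14 N on the bin or its hatch from the robot (contact force between bin and the fingers above 14 N or contact force between bin and the arm above 14 N).
It fails at once if the hatch slammed shut (faster than 2.5 rad/s) (velocity of joint hatch below -2.5 rad/s).
It fails at once if the tape measure moved by more than 20 mm (distance of tape_measure from where it was at the start of the episode above 0.02 m).
It fails at once if the big nut moved by more than 20 mm (distance of big_nut from where it was at the start of the episode above 0.02 m).
It fails at once if the marker moved by more than 20 mm (distance of marker from where it was at the start of the episode above 0.02 m).
It also fails if it takes over 67 s, if anything falls off the work surface, if the arm or the gripper's body presses on something with over 40 N, if the wrist force passes 120 N, or if a joint passes its speed limit or range.

### The arm

A 7-joint arm with a two-finger parallel gripper is mounted at the origin on a cart in front of the work surface, level with it; the furniture and walls round the work are solid. World frame = base frame: x ahead of the robot, y to its left, z up, the work surface at z = 0. Lengths are in m, angles in rad, forces in N, time in s.
With the tool pointing down it reaches from about 0.4 to 0.875 m from the base axis. Payload 19.3 kg.
Tool frame: the origin (TCP) lies at the very end of the fingers, on their centre line; the grasp point (between the pads) lies 19 mm behind it; z points along the fingers, y is the line along which they close (so a half turn about z gives the same grasp; the last joint's range is limited). The gripper opens to 85 mm and grips with 20 to 120 N. Pads are 22 mm wide; open, the fingers measure 114 mm over their backs; the gripper's body (76 mm by 85 mm) begins 54 mm behind the grasp point. The pads swing forward as they close: fully open they stand 13 mm farther back than shut.
Start: joints at [-0.773, 0.521, -0.036, 1.599, 0.021, 1.021, -0.113], TCP at [0.477, 0.404, 0.231] pointing down, gripper open.
Joint ranges: [-2.91, 2.91], [-0.3, 2.13], [-1.5, 1.42], [0.17, 2.43], [-1.26, 4.41], [0.16, 1.93], [-2.52, 2.52]. Speed limits (rad/s): [1.89, 1.89, 2.39, 2.39, 3.01, 3.01, 3.01].

### API

Orientations are given as [roll, pitch, yaw] about the fixed x, y, z axes, in that order (R = Rz(yaw) Ry(pitch) Rx(roll)).
In Python, from workcell import bot gives the robot as it stands. The module is installed in compiled form; this text tells all that it offers.
- The arm moves only by the tool apply_moves, never from a script. Its arguments are lists of equal length, an entry for each row: "claw": the finger opening in m, from 0 to 0.0854; "xyz": the shift along the tool's x, y, z in m, a list of three; "twist": the turn, a rotation vector about the tool's x, y, z in rad, a list of three. A call has 1 to 20 rows; each row shifts and turns the commanded pose from where the row before left it, along the tool's axes as they then stand; what a row does not reach is not made up. A row lasts 1/10 s, in which the tool goes at most 50 mm and 8.59 degrees, less where a joint would pass 70% of its speed; a pose out of reach is approached as far as the arm can. A call with a gripper value outside its range is refused whole. The fingers move at their own pace and stop on an object; "force" is the grip in N (left out, the last holds). Time passes only in rows, so rows that do not move let the fingers close. It gives the time, the measured TCP pose, the force, the opening and the grip force at its end, in the units of the state.
- bot.observe(): the state, without advancing time (a new reading comes with each control period).
- bot.grab_frame(name): name is "scene" or "top" or "wrist"; returns a dict with "img" (420x560x3 uint8, red, green, blue), "vfov" (degrees; the focal length in pixels is half the picture's height over the tangent of half this angle, whatever the lens; pixels are square), "cx", "cy" (the principal point, pixels), "view" (4x4, takes a point from world to camera coordinates). Camera axes: x right, y up, looking along -z (the intrinsics and any distortion apply to the point x, -y, -z); pixel columns grow to the right and rows downward; lengths in m; the calibration is good to about 2 mm. A picture is of the moment at which its call begins. There is no depth.
- bot.job_done(): hands the job in; it is judged then, once.
Trained networks look in the newest picture that a camera, given by its name, has taken for a name from the list of things; names that differ only in an ending like _2 or _b are one class to them, and where a whole thing is asked for, a point or a joint stands for the part that bears it (a point fixed in the world has none). Each returns a list of dicts, best first, with "score" (0 to 1); they miss things now and then, are a little off and sometimes report something else, mostly with a low value. They report only what shows in the picture. A call takes as long as a camera call. They do not tell look-alikes from the thing itself.
- bot.find_in(camera, query): "position" ([x, y, z] in m, in world coordinates, good to about 4 mm: the middle of the surface that is visible of it).
The state is a dict: "clock": time; "qpos": joint angles; "qd": joint speeds; "joint_efforts": joint torques, N m; "position": TCP position; "tool_rot": TCP orientation; "force": force on the tool from outside, world axes, zero at the start; "moment": the same for the moment, N m; "grip_width": finger opening in m; "finger_force": force on a finger pad.
Only numpy, scipy, OpenCV 4.12 (cv2) and the standard library are available. Lean on these libraries where they do the work, as an engineer would, in place of code of your own. Each camera call takes 0.05 s, during which the arm holds its last target. There are 200 camera calls.

## Working session

There is one attempt and no reset: what is moved stays moved. The work goes in short steps, Python scripts to look and compute and a tool call to move; the robot and the scene stay as the last step left them, time stands still between calls to the robot, and variables do not carry over. Pictures are saved under pics/ and viewed, at most 10 in all, crops included, and the job is handed in when it is done.

Besides the shell and the picture viewer there is one more tool, called after ">>>" by a JSON object that holds its "api" and its "payload", one argument or row to a line. apply_moves: Moves the arm, as the interface text tells. Its arguments: {"type":"object","properties":{"claw":{"type":"array"},"xyz":{"type":"array"},"twist":{"type":"array"},"force":{"type":"number"}},"required":["claw","xyz","twist"]}

```bash
mkdir -p pics; cat > h.py <<'E'
import numpy as np, cv2
from workcell import bot
def save(cam,name,crop=None,scale=1):
    f=bot.grab_frame(cam); im=f["img"][:,:,::-1]
    if crop: x0,y0,x1,y1=crop; im=im[y0:y1,x0:x1]
    if scale!=1: im=cv2.resize(im,None,fx=scale,fy=scale,interpolation=cv2.INTER_CUBIC)
    cv2.imwrite("pics/"+name,im); return f
def pix(f,p):
    V=np.array(f["view"]); c=V[:3,:3]@np.array(p)+V[:3,3]
    F=f["img"].shape[0]/2/np.tan(np.radians(f["vfov"])/2)
    return np.array([f["cx"]+F*c[0]/-c[2], f["cy"]+F*-c[1]/-c[2]])
def ray(f,u,v,z):
    V=np.array(f["view"]);F=f["img"].shape[0]/2/np.tan(np.radians(f["vfov"])/2)
    d=V[:3,:3].T@np.array([(u-f["cx"])/F,-(v-f["cy"])/F,-1.]); o=-V[:3,:3].T@V[:3,3]
    return o+d*(z-o[2])/d[2]
E
python3 - <<'E'
from h import *
fs={c:save(c,c+"0.png") for c in("top","scene")}
for c,f in fs.items():
    print(c,{k:f[k] for k in f if k!="img"})
    for q in("bin","hatch","press_mark","bolt_center","tape_measure","big_nut","marker"):
        for r in bot.find_in(c,q)[:3]:
            print(q,r["score"],np.round(r["position"],3),pix(f,r["position"]).round())
s=bot.observe();print(s["clock"],s["position"],s["tool_rot"],s["force"])
E
```

```text
top {'vfov': 45.99669210072423, 'cx': 284.20673076371315, 'cy': 207.28045051839106, 'view': array([[ 1.59965493e-02, -9.99624666e-01, -2.22404351e-02,
        -1.05612920e-03],
       [ 9.90865254e-01,  1.28696959e-02,  1.34240154e-01,
        -5.33770622e-01],
       [-1.33903541e-01, -2.41846536e-02,  9.90699220e-01,
        -1.11844240e+00],
       [ 0.00000000e+00,  0.00000000e+00,  0.00000000e+00,
         1.00000000e+00]])}
bin 0.7 [0.48  0.03  0.079] [273. 228.]
hatch 0.85 [0.486 0.031 0.081] [273. 226.]
press_mark 0.91 [0.485 0.037 0.077] [270. 226.]
bolt_center 0.6 [ 0.496 -0.19   0.016] [368. 225.]
bolt_center 0.28 [0.483 0.032 0.081] [272. 227.]
tape_measure 0.57 [0.435 0.295 0.059] [157. 247.]
marker 0.55 [ 0.626 -0.301  0.015] [414. 172.]
marker 0.38 [0.482 0.033 0.082] [272. 227.]
scene {'vfov': 52.82764742035556, 'cx': 278.7671615346722, 'cy': 215.6584077672457, 'view': array([[ 0.67664093, -0.7362048 ,  0.01263114, -0.36612235],
       [ 0.49253425,  0.46530333,  0.73546096, -0.31972573],
       [-0.5473272 , -0.49142171,  0.67744936, -0.86107541],
       [ 0.        ,  0.        ,  0.        ,  1.        ]])}
bin 0.98 [0.465 0.01  0.082] [256. 226.]
hatch 0.52 [0.465 0.008 0.082] [256. 226.]
press_mark 0.79 [0.48  0.028 0.082] [255. 220.]
bolt_center 0.59 [ 0.467 -0.305  0.018] [356. 312.]
bolt_center 0.43 [ 0.498 -0.19   0.016] [324. 278.]
tape_measure 0.7 [0.433 0.295 0.042] [178. 194.]
big_nut 0.54 [0.625 0.3   0.013] [227. 172.]
marker 0.52 [ 0.62  -0.309  0.017] [393. 275.]
0.8 [0.4768459  0.40404116 0.23131592] [ 3.14154907e+00 -2.67371128e-05  2.27368573e+00] [-0.45872166  0.2995703  -0.49590504]
```

View pics/top0.png

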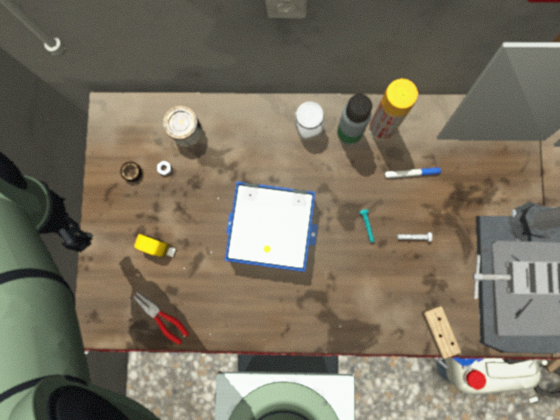

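View pics/scene0.png

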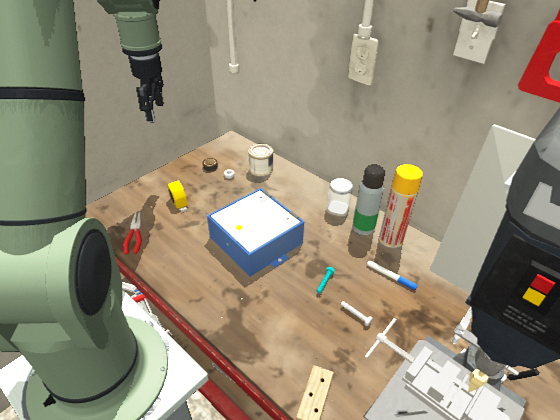

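The bin is at top (271,227) with its yellow mark at top (267,249). Two things could pass for the bolt. The turquoise one at top (368,225) / scene (325,280) is the look-alike, so I leave it. The steel one at top (415,237) / scene (356,313) is the target. Next I segment the bin rim, the mark and the bolt, and check the bolt in a close crop.

```bash
cat > m.py <<'E'
from h import *
f=bot.grab_frame("top"); g=bot.grab_frame("scene")
def seg(f,lo,hi,box):
    x0,y0,x1,y1=box; hsv=cv2.cvtColor(f["img"],cv2.COLOR_RGB2HSV)
    m=np.zeros(hsv.shape[:2],np.uint8); m[y0:y1,x0:x1]=cv2.inRange(hsv,lo,hi)[y0:y1,x0:x1]
    n,l,s,c=cv2.connectedComponentsWithStats(m); k=1+np.argmax(s[1:,4]); return np.argwhere(l==k)[:,::-1].astype(np.float32),c[k]
P,_=seg(f,(100,90,60),(130,255,255),(215,170,325,285))
P80=np.array([ray(f,u,v,.08)[:2] for u,v in P],np.float32)
print("rim rect",cv2.minAreaRect(P80)); 
for fr,b in((f,(230,235,300,268)),(g,(220,210,260,245))):
    Q,c=seg(fr,(20,100,120),(35,255,255),b); print("mark",len(Q),c,ray(fr,*c,.08).round(4))
for fr,b in((f,(392,225,440,250)),(g,(335,295,378,332))):
    Q,c=seg(fr,(0,0,170),(180,60,255),b); W=np.array([ray(fr,u,v,.016)[:2] for u,v in Q],np.float32)
    r=cv2.minAreaRect(W); print("bolt",len(Q),c,W.mean(0),r)
a=f["img"][160:290,210:450,::-1]; b=g["img"][255:345,290:400,::-1]
a=cv2.resize(a,None,fx=3,fy=3,interpolation=2)[:, :]; b=cv2.resize(b,(720*110//110//3*1,196),interpolation=2)
o=np.zeros((a.shape[0]+196,a.shape[1],3),np.uint8);o[:a.shape[0]]=a;o[a.shape[0]:,:240]=b
cv2.imwrite("pics/crop1.png",o)
E
python3 m.py
```

```text
rim rect ((0.485054612159729, 0.03281613439321518), (0.19820617139339447, 0.18051426112651825), 82.93699645996094)
mark 32 [266.5 248.5] [0.4349 0.0435 0.08  ]
mark 22 [238.68181818 226.95454545] [0.4341 0.0401 0.08  ]
bolt 170 [416.08235294 236.20588235] [ 0.47210518 -0.30274457] ((0.47255396842956543, -0.3001813590526581), (0.01874549128115177, 0.07924039661884308), 0.829154372215271)
bolt 183 [356.44808743 312.28961749] [ 0.46905634 -0.3045341 ] ((0.4713970422744751, -0.30128300189971924), (0.0776626393198967, 0.02336323820054531), 87.55342102050781)
```

View pics/crop1.png

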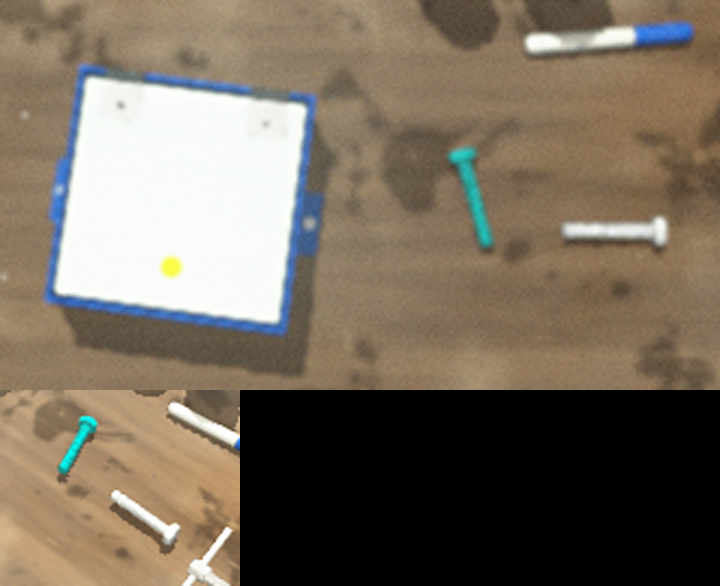

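>>> {"api": "apply_moves", "payload": {
  "claw": [0,0,0,0,0,0,0,0,0,0,0,0,0,0,0,0],
  "xyz": [
    [0,0,0],
    [0,0,0],
    [0,0,0],
    [0,0,0],
    [0,0,0],
    [0,0,0],
    [-0.036,-0.004,0.011],
    [-0.036,-0.004,0.011],
    [-0.036,-0.004,0.011],
    [-0.036,-0.004,0.011],
    [-0.036,-0.004,0.011],
    [-0.036,-0.004,0.011],
    [-0.036,-0.004,0.011],
    [-0.036,-0.004,0.011],
    [-0.036,-0.004,0.011],
    [-0.036,-0.004,0.011]
  ],
  "twist": [
    [0,0,0.117],
    [0,0,0.117],
    [0,0,0.117],
    [0,0,0.117],
    [0,0,0.117],
    [0,0,0.118],
    [0,0,0],
    [0,0,0],
    [0,0,0],
    [0,0,0],
    [0,0,0],
    [0,0,0],
    [0,0,0],
    [0,0,0],
    [0,0,0],
    [0,0,0]
  ],
  "force": 40
}}

```text
clock: 2.5
position: [0.4366, 0.0428, 0.1211]
tool_rot: [3.141, -0.0, 1.571]
force: [0.7, 0.1, -0.0]
grip_width: -0.0
finger_force: 0.0
```

>>> {"api": "apply_moves", "payload": {
  "claw": [0,0,0,0],
  "xyz": [
    [-0.001,-0.001,0.015],
    [0,0,0.014],
    [0,0,0.004],
    [0,0,0]
  ],
  "twist": [
    [0,0,0],
    [0,0,0],
    [0,0,0],
    [0,0,0]
  ]
}}

```text
clock: 2.9
position: [0.4357, 0.0431, 0.0881]
tool_rot: [-3.141, 0.0, 1.571]
force: [1.2, 2.1, -0.2]
grip_width: 0.0003
finger_force: 0.0
```

```bash
python3 -c "
from h import *
for c in ('scene','top'):
    f=save(c,c+'1.png',(200,170,320,290) if c=='scene' else (215,170,335,290),4)
s=bot.observe();print(s['position'],s['force'],pix(f,s['position']))"
```

```text
[0.43608502 0.04326904 0.08876661] [-0.47297783 -0.1470801  -0.74501894] [266.36355211 247.77024919]
```

View pics/scene1.png

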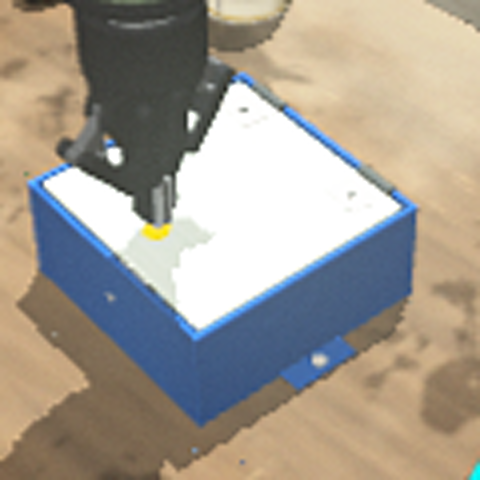

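The picture shows the closed fingertips just above the yellow mark, at crop (157,232). I'm descending in small steps and watching the force.

>>> {"api": "apply_moves", "payload": {
  "claw": [0,0,0,0,0,0],
  "xyz": [
    [0,0,0.003],
    [0,0,0.002],
    [0,0,0.001],
    [0,0,0.001],
    [0,0,0.0005],
    [0,0,0]
  ],
  "twist": [
    [0,0,0],
    [0,0,0],
    [0,0,0],
    [0,0,0],
    [0,0,0],
    [0,0,0]
  ]
}}

```text
clock: 3.6
position: [0.4358, 0.043, 0.0808]
tool_rot: [-3.142, 0.0, 1.571]
force: [-0.8, 0.5, -0.1]
grip_width: 0.0001
finger_force: 0.0
```

>>> {"api": "apply_moves", "payload": {
  "claw": [0,0,0],
  "xyz": [
    [0,0,0.0005],
    [0,0,0.0005],
    [0,0,0]
  ],
  "twist": [
    [0,0,0],
    [0,0,0],
    [0,0,0]
  ]
}}

```text
clock: 3.9
position: [0.4358, 0.0431, 0.0798]
tool_rot: [3.142, -0.0, 1.571]
force: [-0.2, 0.5, 0.5]
grip_width: 0.0001
finger_force: 0.6
```

>>> {"api": "apply_moves", "payload": {
  "claw": [0,0,0],
  "xyz": [
    [0,0,0.0005],
    [0,0,0.0005],
    [0,0,0]
  ],
  "twist": [
    [0,0,0],
    [0,0,0],
    [0,0,0]
  ]
}}

```text
clock: 4.2
position: [0.4359, 0.043, 0.0788]
tool_rot: [3.142, -0.0, 1.571]
force: [0.5, -0.9, 3.3]
grip_width: 0.0005
finger_force: 1.9
```

>>> {"api": "apply_moves", "payload": {
  "claw": [0,0,0,0],
  "xyz": [
    [0,0,0.0005],
    [0,0,0.0005],
    [0,0,0.0005],
    [0,0,0]
  ],
  "twist": [
    [0,0,0],
    [0,0,0],
    [0,0,0],
    [0,0,0]
  ]
}}

```text
clock: 4.6
position: [0.4359, 0.043, 0.0773]
tool_rot: [3.141, 0.0, 1.571]
force: [-0.4, 0.2, 6.0]
grip_width: -0.0
finger_force: 2.9
```

```bash
python3 -c "
from h import *
for i in range(3):
    bot.grab_frame('top');s=bot.observe();print(s['position'],s['force'])"
```

```text
[0.43591255 0.04305679 0.07732373] [0.31964655 0.05148418 6.0380537 ]
[0.43591309 0.04301812 0.07733876] [-1.24682688 -0.54664512  6.04462099]
[0.43589856 0.04304044 0.0773273 ] [ 0.0976478 -0.655776   5.5964003]
```

>>> {"api": "apply_moves", "payload": {
  "claw": [0,0],
  "xyz": [
    [0,0,0.0005],
    [0,0,0]
  ],
  "twist": [
    [0,0,0],
    [0,0,0]
  ]
}}

```text
clock: 4.95
position: [0.4359, 0.043, 0.0769]
tool_rot: [3.141, -0.0, 1.571]
force: [-0.9, -0.1, 6.4]
grip_width: 0.0004
finger_force: 3.4
```

>>> {"api": "apply_moves", "payload": {
  "claw": [0,0],
  "xyz": [
    [0,0,0.0003],
    [0,0,0]
  ],
  "twist": [
    [0,0,0],
    [0,0,0]
  ]
}}

```text
clock: 5.15
position: [0.4359, 0.0431, 0.0766]
tool_rot: [3.141, -0.0, 1.571]
force: [-0.9, -0.1, 7.7]
grip_width: -0.0002
finger_force: 4.4
```

>>> {"api": "apply_moves", "payload": {
  "claw": [0,0],
  "xyz": [
    [0,0,0.0002],
    [0,0,0]
  ],
  "twist": [
    [0,0,0],
    [0,0,0]
  ]
}}

```text
clock: 5.35
position: [0.436, 0.043, 0.0764]
tool_rot: [3.141, -0.0, 1.571]
force: [-2.7, -0.5, 10.3]
grip_width: 0.0002
finger_force: 5.1
```

>>> {"api": "apply_moves", "payload": {
  "claw": [0,0,0,0,0,0,0.05,0.05,0.05,0.05,0.05,0.05,0.05],
  "xyz": [
    [0,0,-0.02],
    [0,0,-0.04],
    [0,0,-0.045],
    [-0.025,0.004,-0.04],
    [-0.04,0.004,-0.01],
    [-0.04,0.004,0],
    [-0.04,0.004,0],
    [-0.04,0.004,0],
    [-0.04,0.004,0],
    [-0.04,0.004,0],
    [-0.04,0.004,0.03],
    [-0.04,0.004,0.04],
    [-0.038,0,0.03]
  ],
  "twist": [
    [0,0,0],
    [0,0,0],
    [0,0,0],
    [0,0,0],
    [0,0,0],
    [0,0,0],
    [0,0,0],
    [0,0,0],
    [0,0,0],
    [0,0,0],
    [0,0,0],
    [0,0,0],
    [0,0,0]
  ]
}}

```text
clock: 6.65
position: [0.4713, -0.336, 0.1342]
tool_rot: [-3.141, -0.001, 1.572]
force: [1.1, -1.1, -0.7]
grip_width: 0.0497
finger_force: 0.0
```

```bash
python3 - <<'E'
from h import *
f=save("scene","s2.png"); w=save("wrist","w2.png")
s=bot.observe();print(s['position'],s['tool_rot'],s['clock'],s['force'])
for q in("hatch","bolt_center"):
  for c,fr in(("scene",f),("wrist",w)):
    for r in bot.find_in(c,q)[:2]: print(c,q,r["score"],np.round(r["position"],3))
print("wrist px of bolt est", pix(w,[.472,-.3005,.012]), pix(w,[.472,-.262,.012]),pix(w,[.472,-.339,.012]))
a=cv2.imread("pics/s2.png"); b=cv2.imread("pics/w2.png")
cv2.imwrite("pics/c2.png",np.hstack([cv2.resize(a,(400,300)),cv2.resize(b,(400,300))]))
E
```

```text
[ 0.46816587 -0.33885868  0.13186408] [-3.13575857e+00 -5.03138023e-04  1.56581715e+00] 6.75 [-0.07710848  1.22067094 -0.11292576]
scene bolt_center 0.65 [ 0.498 -0.19   0.016]
scene bolt_center 0.64 [ 0.468 -0.307  0.016]
wrist bolt_center 0.96 [ 0.471 -0.303  0.016]
wrist px of bolt est [290.62549924 144.31351379] [290.66925459  86.4887776 ] [290.58563936 196.99021329]
```

View pics/c2.png

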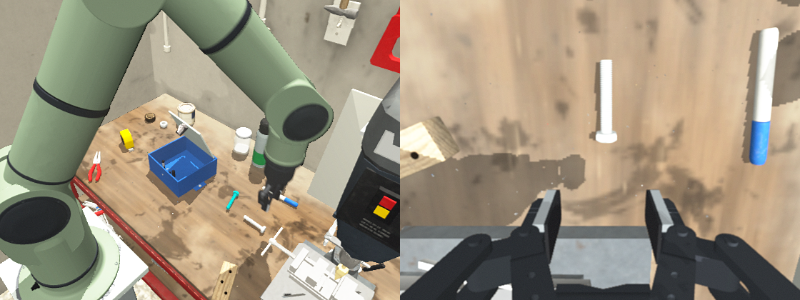

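The bin's hatch is now open, at c2 (190,130). The steel bolt stands alone under the gripper, at wrist c2 (605,60–142) with its head toward the robot's right. The estimate agrees within 2 mm.

>>> {"api": "apply_moves", "payload": {
  "claw": [0.05,0.05,0.05,0.05],
  "xyz": [
    [0.016,0.001,0.04],
    [0.015,0.001,0.04],
    [0,0,0.02],
    [0,0,0]
  ],
  "twist": [
    [0,0,0],
    [0,0,0],
    [0,0,0],
    [0,0,0]
  ]
}}

```text
clock: 7.35
position: [0.4731, -0.3021, 0.0349]
tool_rot: [-3.14, -0.002, 1.573]
force: [0.5, -0.3, 0.8]
grip_width: 0.0501
finger_force: 0.0
```

>>> {"api": "apply_moves", "payload": {
  "claw": [0.05,0.05,0.05,0.01,0,0,0,0,0],
  "xyz": [
    [-0.003,-0.001,0.015],
    [-0.001,-0.001,0.012],
    [0,0,0.004],
    [0,0,0],
    [0,0,0],
    [0,0,0],
    [0,0,0],
    [0,0,0],
    [0,0,0]
  ],
  "twist": [
    [0,0,0],
    [0,0,0],
    [0,0,0],
    [0,0,0],
    [0,0,0],
    [0,0,0],
    [0,0,0],
    [0,0,0],
    [0,0,0]
  ],
  "force": 40
}}

```text
clock: 8.25
position: [0.4716, -0.3083, 0.0057]
tool_rot: [3.141, 0.0, 1.571]
force: [-1.5, 1.2, 6.9]
grip_width: 0.0196
finger_force: 39.8
```

>>> {"api": "apply_moves", "payload": {
  "claw": [0,0,0,0,0,0,0,0,0,0,0,0,0,0],
  "xyz": [
    [0,0,-0.02],
    [0,0,-0.035],
    [0,0,-0.04],
    [0.015,0.002,-0.035],
    [0.04,0.002,0],
    [0.04,0,0],
    [0.04,0,0],
    [0.04,0,0],
    [0.04,0,0],
    [0.04,0,0],
    [0.04,0,0],
    [0.03,0,0],
    [0.013,0,0],
    [0,0,0]
  ],
  "twist": [
    [0,0,0],
    [0,0,0],
    [0,0,0],
    [0,0,0],
    [0,0,0],
    [0,0,0],
    [0,0,0],
    [0,0,0],
    [0,0,0],
    [0,0,0],
    [0,0,0],
    [0,0,0],
    [0,0,0],
    [0,0,0]
  ]
}}

```text
clock: 9.65
position: [0.4753, 0.0315, 0.1352]
tool_rot: [3.141, -0.0, 1.573]
force: [0.6, 0.7, -1.0]
grip_width: 0.0196
finger_force: 39.2
```

```bash
python3 - <<'E'
from h import *
f=save("top","t3.png",(180,130,340,290),2.5); w=save("wrist","w3.png")
s=bot.observe();print(s['position'],s['clock'],s['force'],s['grip_width'])
for q in("hatch","bolt_center"):
  for c in("scene","wrist","top"):
    bot.grab_frame(c)
    for r in bot.find_in(c,q)[:2]: print(c,q,r["score"],np.round(r["position"],3))
a=cv2.imread("pics/t3.png"); b=cv2.imread("pics/w3.png")
cv2.imwrite("pics/c3.png",np.hstack([cv2.resize(a,(300,300)),cv2.resize(b,(400,300))]))
E
```

```text
[0.47534297 0.02903212 0.13522932] 9.75 [ 0.17649524 -0.8449933  -0.84288021] 0.01972578856042945
scene hatch 0.96 [0.574 0.006 0.173]
wrist hatch 0.62 [0.574 0.038 0.129]
top hatch 0.69 [0.59  0.011 0.223]
scene bolt_center 0.6 [0.473 0.005 0.148]
scene bolt_center 0.56 [0.626 0.302 0.009]
wrist bolt_center 0.67 [0.475 0.036 0.146]
top bolt_center 0.63 [ 0.496 -0.189  0.014]
```

View pics/c3.png

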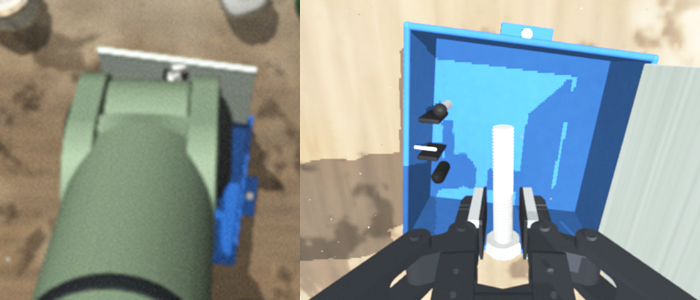

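The bolt is held level over the open bin: wrist panel, bolt at (503,125–260), latch parts at (435,105–180), hatch on the right side. I'm lowering it in stages.

>>> {"api": "apply_moves", "payload": {
  "claw": [0,0,0,0,0],
  "xyz": [
    [0,-0.002,0.02],
    [0,-0.002,0.025],
    [0,0,0.025],
    [0,0,0.015],
    [0,0,0]
  ],
  "twist": [
    [0,0,0],
    [0,0,0],
    [0,0,0],
    [0,0,0],
    [0,0,0]
  ]
}}

```text
clock: 10.85
position: [0.4703, 0.0297, 0.0486]
tool_rot: [-3.139, 0.001, 1.571]
force: [0.3, -0.5, -0.0]
grip_width: 0.0196
finger_force: 39.2
```

>>> {"api": "apply_moves", "payload": {
  "claw": [0,0,0,0,0],
  "xyz": [
    [0,0,0.01],
    [0,0,0.01],
    [0,0,0.007],
    [0,0,0.005],
    [0,0,0]
  ],
  "twist": [
    [0,0,0],
    [0,0,0],
    [0,0,0],
    [0,0,0],
    [0,0,0]
  ]
}}

```text
clock: 11.35
position: [0.4711, 0.0298, 0.0176]
tool_rot: [-3.141, 0.0, 1.571]
force: [-0.3, 0.6, -0.2]
grip_width: 0.0197
finger_force: 39.2
```

>>> {"api": "apply_moves", "payload": {
  "claw": [0,0,0.03,0.04,0.04,0.04,0.04,0.04],
  "xyz": [
    [0,0,0.004],
    [0,0,0.001],
    [0,0,0],
    [0,0,0],
    [0,0,0],
    [0,0,-0.01],
    [0,0,-0.03],
    [0,0,-0.04]
  ],
  "twist": [
    [0,0,0],
    [0,0,0],
    [0,0,0],
    [0,0,0],
    [0,0,0],
    [0,0,0],
    [0,0,0],
    [0,0,0]
  ]
}}

```text
clock: 12.15
position: [0.4704, 0.0295, 0.0937]
tool_rot: [-3.139, 0.001, 1.57]
force: [0.9, 0.3, 1.1]
grip_width: 0.04
finger_force: 0.0
```

```bash
python3 - <<'E'
from h import *
w=save("wrist","w4.png")
s=bot.observe();print(s['position'],s['clock'],s['force'],s['grip_width'])
for r in bot.find_in("wrist","bolt_center")[:2]: print(r["score"],np.round(r["position"],3))
cv2.imwrite("pics/w4.png",cv2.resize(cv2.imread("pics/w4.png"),(400,300)))
E
```

```text
[0.47287944 0.02951527 0.09938251] 12.2 [ 7.12993559 -0.12315284  7.61921548] 0.039859755602090735
0.78 [0.47  0.036 0.02 ]
```

View pics/w4.png

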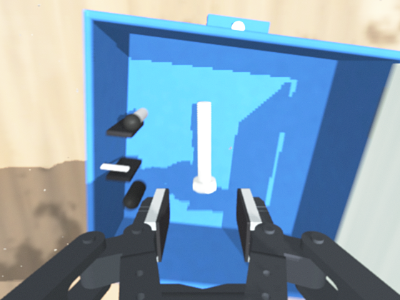

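The bolt lies in the bin at wrist picture (205,100–190), clear of the latch. Next I close the fingers and go over and behind the hatch.

>>> {"api": "apply_moves", "payload": {
  "claw": [0,0,0,0,0,0,0,0,0,0,0,0,0,0,0],
  "xyz": [
    [0,0,-0.04],
    [0,0,-0.045],
    [0,0,-0.045],
    [0,0,-0.045],
    [0,0.01,-0.025],
    [-0.003,0.035,0],
    [-0.003,0.04,0],
    [-0.003,0.04,0],
    [-0.003,0.035,0],
    [-0.003,0.02,0],
    [0,0,0],
    [0,0,0.03],
    [0,0,0.035],
    [0,0,0.025],
    [0,0,0]
  ],
  "twist": [
    [0,0,0],
    [0,0,0],
    [0,0,0],
    [0,0,0],
    [0,0,0],
    [0,0,0],
    [0,0,0],
    [0,0,0],
    [0,0,0],
    [0,0,0],
    [0,0,0],
    [0,0,0],
    [0,0,0],
    [0,0,0],
    [0,0,0]
  ]
}}

```text
clock: 13.75
position: [0.6491, 0.015, 0.2005]
tool_rot: [-3.137, 0.0, 1.571]
force: [0.3, 0.6, -0.1]
grip_width: 0.0001
finger_force: 0.0
```

```bash
python3 - <<'E'
from h import *
f=save("scene","s5.png",(160,60,360,260),3)
s=bot.observe();print(s['position'],s['tool_rot'],s['clock'],s['force'],s['grip_width'])
E
```

```text
[0.65024117 0.01490542 0.20276335] [-3.13935383e+00  2.64024247e-04  1.57064647e+00] 13.8 [0.45775541 0.54632849 0.83427913] 0.0001992491499965965
```

View pics/s5.png

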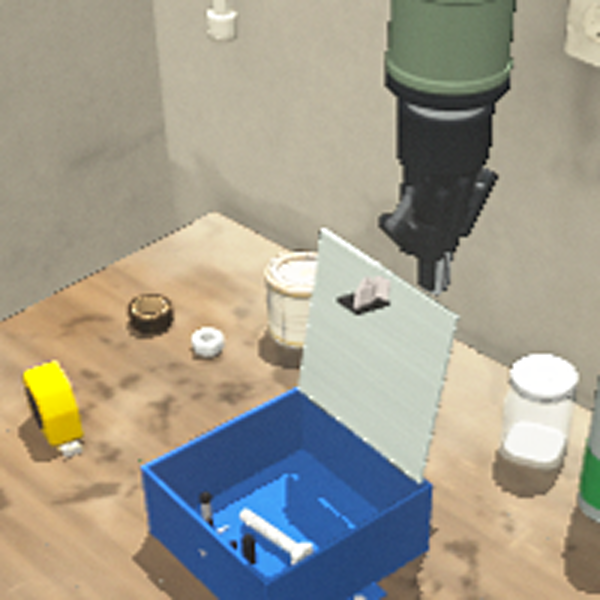

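The hatch stands fully open with the closed fingertips behind it at crop (435,280), and the bolt lies in the bin at (275,535). Now I compute the closing arc.

```bash
python3 - <<'E'
import numpy as np
h=np.array([.5684,.0248]); d=np.array([.9924,-.1227]); t=.012
def P(th):
    r=-.14*np.cos(th)+t*np.sin(th); return np.r_[h+d*r,.08+.14*np.sin(th)]
p=np.array([.6505,.0149,.2035])
ths=list(np.linspace(1.75,.10,26))
prev=p
for i,th in enumerate(ths):
    q=P(th); D=q-prev; prev=q
    print(round(th,3),q.round(3),"row",(np.array([D[1],D[0],-D[2]])*1000).round(1))
E
```

```text
1.75 [0.605 0.02  0.218] row [  5.4 -45.6 -14.3]
1.684 [0.596 0.021 0.219] row [ 1.1 -9.  -1.3]
1.618 [0.587 0.023 0.22 ] row [ 1.1 -9.1 -0.7]
1.552 [0.578 0.024 0.22 ] row [ 1.1 -9.2 -0.1]
1.486 [0.568 0.025 0.219] row [ 1.1 -9.2  0.5]
1.42 [0.559 0.026 0.218] row [ 1.1 -9.2  1.1]
1.354 [0.55  0.027 0.217] row [ 1.1 -9.2  1.7]
1.288 [0.541 0.028 0.214] row [ 1.1 -9.1  2.3]
1.222 [0.532 0.029 0.212] row [ 1.1 -9.   2.9]
1.156 [0.523 0.03  0.208] row [ 1.1 -8.8  3.4]
1.09 [0.515 0.031 0.204] row [ 1.1 -8.6  4. ]
1.024 [0.506 0.032 0.2  ] row [ 1.  -8.4  4.5]
0.958 [0.498 0.033 0.195] row [ 1.  -8.1  5.1]
0.892 [0.49  0.034 0.189] row [ 1.  -7.8  5.6]
0.826 [0.483 0.035 0.183] row [ 0.9 -7.5  6. ]
0.76 [0.476 0.036 0.176] row [ 0.9 -7.1  6.5]
0.694 [0.469 0.037 0.17 ] row [ 0.8 -6.7  6.9]
0.628 [0.463 0.038 0.162] row [ 0.8 -6.2  7.3]
0.562 [0.457 0.039 0.155] row [ 0.7 -5.8  7.7]
0.496 [0.452 0.039 0.147] row [ 0.7 -5.3  8. ]
0.43 [0.447 0.04  0.138] row [ 0.6 -4.8  8.3]
0.364 [0.443 0.04  0.13 ] row [ 0.5 -4.3  8.5]
0.298 [0.439 0.041 0.121] row [ 0.5 -3.7  8.7]
0.232 [0.436 0.041 0.112] row [ 0.4 -3.2  8.9]
0.166 [0.433 0.041 0.103] row [ 0.3 -2.6  9.1]
0.1 [0.431 0.042 0.094] row [ 0.2 -2.   9.2]
```

>>> {"api": "apply_moves", "payload": {
  "claw": [0,0,0,0,0,0,0,0,0,0],
  "xyz": [
    [0.002,-0.018,-0.007],
    [0.002,-0.015,-0.007],
    [0.001,-0.01,0],
    [0.001,-0.009,-0.001],
    [0.001,-0.009,-0.001],
    [0.001,-0.009,0],
    [0.001,-0.009,0],
    [0.001,-0.009,0.001],
    [0.001,-0.009,0.002],
    [0.001,-0.009,0.002]
  ],
  "twist": [
    [0,0,0],
    [0,0,0],
    [0,0,0],
    [0,0,0],
    [0,0,0],
    [0,0,0],
    [0,0,0],
    [0,0,0],
    [0,0,0],
    [0,0,0]
  ]
}}

```text
clock: 14.8
position: [0.5445, 0.027, 0.2139]
tool_rot: [-3.141, 0.0, 1.571]
force: [1.4, -0.1, 1.5]
grip_width: -0.0003
finger_force: 0.7
```

>>> {"api": "apply_moves", "payload": {
  "claw": [0,0,0,0,0,0,0,0,0,0,0,0],
  "xyz": [
    [0.001,-0.009,0.0025],
    [0.001,-0.009,0.003],
    [0.001,-0.009,0.0035],
    [0.001,-0.0085,0.004],
    [0.001,-0.0085,0.0045],
    [0.001,-0.008,0.005],
    [0.001,-0.008,0.0055],
    [0.001,-0.0075,0.006],
    [0.001,-0.007,0.0065],
    [0.001,-0.0065,0.007],
    [0.001,-0.006,0.0075],
    [0.0005,-0.006,0.0075]
  ],
  "twist": [
    [0,0,0],
    [0,0,0],
    [0,0,0],
    [0,0,0],
    [0,0,0],
    [0,0,0],
    [0,0,0],
    [0,0,0],
    [0,0,0],
    [0,0,0],
    [0,0,0],
    [0,0,0]
  ]
}}

```text
clock: 16.0
position: [0.4519, 0.0385, 0.151]
tool_rot: [-3.142, 0.0, 1.571]
force: [1.7, -0.2, 0.2]
grip_width: 0.0002
finger_force: 0.7
```

>>> {"api": "apply_moves", "payload": {
  "claw": [0,0,0,0,0,0,0,0],
  "xyz": [
    [0.0005,-0.004,0.008],
    [0.0005,-0.004,0.008],
    [0.0005,-0.003,0.008],
    [0.0005,-0.002,0.008],
    [0.0005,-0.002,0.008],
    [0.0005,-0.001,0.007],
    [0.0005,0,0.006],
    [0,0,0]
  ],
  "twist": [
    [0,0,0],
    [0,0,0],
    [0,0,0],
    [0,0,0],
    [0,0,0],
    [0,0,0],
    [0,0,0],
    [0,0,0]
  ]
}}

```text
clock: 16.8
position: [0.4361, 0.0419, 0.0979]
tool_rot: [-3.141, 0.0, 1.571]
force: [0.2, 0.6, 0.3]
grip_width: -0.0001
finger_force: 0.6
```

```bash
python3 - <<'E'
from h import *
f=save("scene","s6.png",(190,150,330,290),4)
s=bot.observe();print(s['position'],s['clock'],s['force'])
E
```

```text
[0.4362748  0.04186835 0.09832531] 16.85 [-0.45845135 -0.27855885  1.59515253]
```

View pics/s6.png

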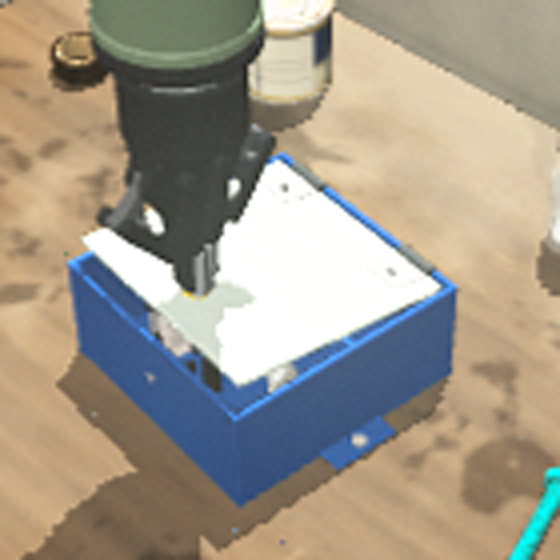

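The hatch is held slightly open (about 0.13 rad) by the fingertips on the mark, at crop (195,290). I'm pressing down gently.

>>> {"api": "apply_moves", "payload": {
  "claw": [0,0,0,0,0,0],
  "xyz": [
    [0,0,0.005],
    [0,0,0.005],
    [0,0,0.004],
    [0,0,0.002],
    [0,0,0.001],
    [0,0,0]
  ],
  "twist": [
    [0,0,0],
    [0,0,0],
    [0,0,0],
    [0,0,0],
    [0,0,0],
    [0,0,0]
  ]
}}

```text
clock: 17.45
position: [0.4363, 0.0419, 0.0815]
tool_rot: [-3.141, 0.0, 1.571]
force: [-0.6, 1.0, 1.0]
grip_width: 0.0
finger_force: 0.6
```

>>> {"api": "apply_moves", "payload": {
  "claw": [0,0,0],
  "xyz": [
    [0,0,0.0005],
    [0,0,0.0005],
    [0,0,0]
  ],
  "twist": [
    [0,0,0],
    [0,0,0],
    [0,0,0]
  ]
}}

```text
clock: 17.75
position: [0.4363, 0.0419, 0.0806]
tool_rot: [3.142, 0.0, 1.571]
force: [-0.9, 1.0, 1.1]
grip_width: 0.0001
finger_force: 0.8
```

>>> {"api": "apply_moves", "payload": {
  "claw": [0,0,0,0,0,0],
  "xyz": [
    [0,0,0.0005],
    [0,0,0.0005],
    [0,0,0.0005],
    [0,0,0.0005],
    [0,0,0.0005],
    [0,0,0]
  ],
  "twist": [
    [0,0,0],
    [0,0,0],
    [0,0,0],
    [0,0,0],
    [0,0,0],
    [0,0,0]
  ]
}}

```text
clock: 18.35
position: [0.4364, 0.0419, 0.0781]
tool_rot: [3.141, -0.0, 1.571]
force: [-0.9, -0.0, 4.3]
grip_width: 0.0002
finger_force: 2.1
```

>>> {"api": "apply_moves", "payload": {
  "claw": [0,0,0],
  "xyz": [
    [0,0,0.0005],
    [0,0,0.0003],
    [0,0,0]
  ],
  "twist": [
    [0,0,0],
    [0,0,0],
    [0,0,0]
  ]
}}

```text
clock: 18.65
position: [0.4364, 0.0419, 0.0774]
tool_rot: [3.141, -0.0, 1.571]
force: [-0.8, 0.4, 4.5]
grip_width: 0.0
finger_force: 2.9
```

>>> {"api": "apply_moves", "payload": {
  "claw": [0,0,0],
  "xyz": [
    [0,0,0.0004],
    [0,0,0.0003],
    [0,0,0]
  ],
  "twist": [
    [0,0,0],
    [0,0,0],
    [0,0,0]
  ]
}}

```text
clock: 18.95
position: [0.4364, 0.0419, 0.0767]
tool_rot: [3.141, -0.0, 1.571]
force: [-1.5, 0.5, 9.4]
grip_width: 0.0
finger_force: 4.0
```

>>> {"api": "apply_moves", "payload": {
  "claw": [0,0],
  "xyz": [
    [0,0,0.0002],
    [0,0,0]
  ],
  "twist": [
    [0,0,0],
    [0,0,0]
  ]
}}

```text
clock: 19.15
position: [0.4365, 0.0419, 0.0766]
tool_rot: [3.141, -0.0, 1.571]
force: [-1.9, 0.6, 10.2]
grip_width: 0.0
finger_force: 4.7
```

>>> {"api": "apply_moves", "payload": {
  "claw": [0,0,0,0,0,0,0,0],
  "xyz": [
    [0,0,-0.001],
    [0,0,-0.002],
    [0,0,-0.003],
    [0,0,-0.006],
    [0,0,-0.01],
    [0,0,-0.02],
    [0,0,-0.02],
    [0,0,0]
  ],
  "twist": [
    [0,0,0],
    [0,0,0],
    [0,0,0],
    [0,0,0],
    [0,0,0],
    [0,0,0],
    [0,0,0],
    [0,0,0]
  ]
}}

```text
clock: 19.95
position: [0.4374, 0.0421, 0.1409]
tool_rot: [3.138, -0.001, 1.571]
force: [0.3, 1.2, -0.6]
grip_width: -0.0005
finger_force: 0.0
```

```bash
python3 - <<'E'
from h import *
for i in range(12): bot.grab_frame("top")
f=save("scene","s7.png",(190,150,330,290),4)
s=bot.observe();print(s['position'],s['clock'],s['force'])
E
```

```text
[0.43625499 0.04185169 0.13830218] 20.6 [ 0.76690569 -0.67106109 -0.26393804]
```

View pics/s7.png

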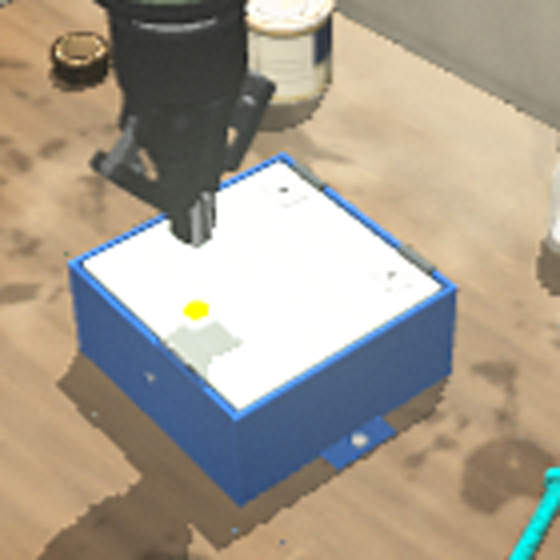

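The hatch is shut flush and staying latched (mark at crop (196,310)), and the gripper is clear of everything.

```bash
python3 -c "
from workcell import bot
print(bot.job_done())"
```

```text
the job is handed in; nothing more can be done
None
```

The steel bolt is in the blue bin and the hatch is latched flush; both presses peaked at about 10 N as read between moves, I kept clear of the bystanders, and I handed the job in at about 21 s (no verdict was returned).

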